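Rack a spare calibration-gas cylinder behind the drop-latch gate

ROBOT

A 6-joint arm with a two-finger parallel gripper is mounted at the origin on the work surface. World frame = base frame: x ahead of the robot, y to its left, z up, the work surface at z = 0. Lengths are in mm, angles in degrees, forces in N, time in s.
With the tool pointing down it reaches from about 350 to 850 mm from the base axis. Payload 8.1 kg.
Tool frame: the origin (TCP) lies midway between the tips of the shut fingers; the grasp point (between the pads) lies 19 mm behind it; z points along the fingers, y is the line along which they close (so a half turn about z gives the same grasp; the last joint's range is limited). The gripper opens to 85 mm and grips with 20 to 120 N. Pads are 22 mm wide; open, the fingers measure 114 mm over their backs; the gripper's body (76 mm by 85 mm) begins 54 mm behind the grasp point. The pads swing forward as they close: fully open they stand 13 mm farther back than shut.
Start: joints at [70.565, 7.471, 85.268, -0, 87.261, -4.893], TCP at [150.628, 580.79, 231.292] pointing down, gripper open.
Joint ranges: [-169.43, 169.43], [-51.17, 129.36], [1.28, 143.12], [-76.62, 256.62], [0, 156.53], [-152.29, 152.29]. Speed limits (degrees/s): [136.94, 136.94, 159.86, 180, 180, 180].

INTERFACE

Orientations are given as [roll, pitch, yaw] about the fixed x, y, z axes, in that order (R = Rz(yaw) Ry(pitch) Rx(roll)).
In Python, from bench import sense, snapshot, order, finder gives the robot as it stands.
- The arm moves only by the tool send_rows, never from a script. Its argument "steps" is a list of rows, each a list of 2 entries, a list of its own where there are three numbers: the shift along the world's x, y, z in units of 30 mm (1.0 is 30 mm), then the turn, a rotation vector about the world's x, y, z in rad. In form: [[[dx, dy, dz], [wx, wy, wz]], ...]. A call has 1 to 10 rows; each row is the pose to reach, as a shift and turn from the pose commanded when the call began; what a row does not reach only later rows make up. A row lasts 1/8 s, in which the tool goes at most 62.5 mm and 10.7 degrees, less where a joint would pass 70% of its speed; a pose out of reach is approached as far as the arm can. A call with a gripper value outside its range is refused whole. "fingers" is the closure, from 0 (fully open) to 1 (shut), set as the call begins (left out, the last holds). The fingers move at their own pace and stop on an object; "squeeze" is the grip in N (left out, the last holds). Time passes only in rows, so rows that repeat a pose let the fingers close. It gives the time, the measured TCP pose, the force, the opening and the grip force at its end, in the units of the state.
- sense(): the state, without advancing time (a new reading comes with each control period).
- snapshot(name): name is "side" or "top"; returns a dict with "img" (384x512x3 uint8, red, green, blue), "K" (3x3 intrinsics, pixels), "pose" (4x4, takes a point from camera to world coordinates). Camera axes: x right, y up, looking along -z (the intrinsics and any distortion apply to the point x, -y, -z); pixel columns grow to the right and rows downward; lengths in mm; the calibration is good to about 2 mm. A picture is of the moment at which its call begins. There is no depth.
- order.hand_in(): hands the job in; it is judged then, once.
Trained networks look in the newest picture that a camera, given by its name, has taken for a name from the list of things; names that differ only in an ending like _2 or _b are one class to them, and where a whole thing is asked for, a point or a joint stands for the part that bears it (a point fixed in the world has none). Each returns a list of dicts, best first, with "confidence" (0 to 1); they miss things now and then, are a little off and sometimes report something else, mostly with a low value. They report only what shows in the picture. A call takes as long as a camera call. They do not tell look-alikes from the thing itself.
- finder.find_in(label, camera): "box" ([left, top, width, height] as shares, 0 to 1, of the picture: columns of its width, rows of its height, round what is visible of it).
- finder.trace(label, camera): "mask" (384x512 bool, what is visible of it) and "box" ([left, top, width, height] as shares, 0 to 1, of the picture: columns of its width, rows of its height, round what is visible of it).
- finder.pinpoint(label, camera): "at" ([column, row] as shares, 0 to 1, of the picture: columns of its width, rows of its height: a listed point, or the origin of a listed thing).
The state is a dict: "time": time; "joint_pos": joint angles; "qd": joint speeds; "joint_efforts": joint torques, N m; "tool_pos": TCP position; "tcp_rot": TCP orientation; "ft_force": force on the tool from outside, world axes, zero at the start; "wrist_torque": the same for the moment, N m; "finger_gap": finger opening in mm; "grip_force": force on a finger pad.
Only numpy, scipy, OpenCV 4.12 (cv2) and the standard library are available. Lean on these libraries where they do the work, as an engineer would, in place of code of your own. Each camera call takes 0.05 s, during which the arm holds its last target. There are 200 camera calls.

TASK

Put the spare gas cylinder standing on the bench away in the empty bay of the cylinder rack: lift the latch bar over its catch, swing the gate open, stand the cylinder upright in the bay beside the other one without dropping or toppling it, then swing the gate fully shut and leave the bar dropped back down behind its catch. Leave the other cylinder in its bay, and the regulator, spanner and carton where they lie.

Things in the scene. Friction and masses are not known exactly. Their poses are not given: they have to be found in the camera images.
- rack: Steel gas cylinder rack bolted to the bench, 125 mm deep (x), 180 wide (y), 138 high, open on top. Origin: centre of underside; x points from front (gate side) to back, y to the left seen from the front. Base plate 6 mm thick, posts 15 mm square, rails at heights 50 and 115 mm. A divider parts two bays, each 71 mm wide: the left (+y) holds a cylinder, the right is empty. The gate closes the front.
- bay (a point): Centre of the floor of the empty right bay, on top of the base plate (6 mm above the bench), at rack (0, -39.5, 6) mm; axes as the rack's. A cylinder centred here has 7 mm of room to each side, 14 mm behind it to the back rails and 27 mm in front of it to the shut gate.
- gate_hinge (a point): Point on the gate's upright hinge axis, at bench height, at the left front corner of the rack: rack (-60, 78, 0) mm; axes as the rack's. The gate is a steel frame 165 mm long, reaching from here towards rack -y when shut, 10 mm thick, from 37 to 128 mm above the bench.
- gate (a joint): Gate angle, rad: 0 shut against the posts, growing as its free (-y) end swings out to the front (rack -x), turning clockwise seen from above; stop at 1.7. It turns lightly and stays where it is left. At about 1.0 the right bay is clear for loading.
- bar (a joint): Latch bar angle about its pivot on the gate, rad: 0 lying level (down, its lower stop), growing as its free end is raised, up to 0.7; it falls back to 0 by its own weight when let go.
- bar_grip (a point): Upright flat steel hand grip on the free end of the latch bar: 10 mm thick (x), 24 wide (y), top 188 mm above the bench when down; this point is centred, 20 mm below the top. Stands free above the bar (top of bar 124 mm high), to be pinched from above across its thin side. Axes turn with gate and bar. Gate shut, bar down: rack (-71, -117, 168) mm, so 11 mm in front of and 195 mm along from the hinge axis.
- bar_pivot (a point): Pivot of the latch bar on the front of the gate's top rail, 115 mm above the bench, 48 mm along the gate from the hinge axis, 147 mm from the hand grip. The bar is a flat steel bar 8 x 18 mm, about 0.14 kg, lying along the gate; its far end rests behind the catch and is all that keeps the gate shut.
- catch_nose (a point): Middle of the top edge of the steel catch fixed outside the right front post, at rack (-81, -97, 118) mm; axes as the rack's. The nose is 4 mm thick (x), 14 wide (y) and reaches 12 mm above the underside of the resting bar, 127 mm from its pivot: raising the grip 25 mm (0.17 rad) clears it. In front a smooth ramp falls 16 mm over 40 mm; a bar free to rise rides up it (rubber fingers pressed on the grip can jam it), then drops behind the nose, with 4 mm play.
- cylinder_center (a point): The spare aluminium gas cylinder to be put away, standing loose on the bench in front of the rack to the right: 56 mm diameter, 220 mm tall overall, 0.35 to 0.7 kg. This point is on its axis half-way up, 110 mm over its foot; z along the axis. Straight body to 132 mm, then a round shoulder and a brass neck, then a grey ribbed cap 38 mm across from 176 to 220 mm over its foot, which can be gripped from above.
- neighbour_center (a point): An identical cylinder standing in the left bay of the rack: point on its axis half-way up, 110 mm over its foot. Stays there.
- regulator: Brass gas regulator with two round gauges and a black knob, lying on the bench left of the rack, about 115 x 145 x 45 mm; origin under its middle. Not needed.
- spanner: Steel spanner 190 mm long lying on the bench left of the rack; origin under its middle. Not needed.
- carton: Cardboard carton 90 x 120 x 55 mm on the bench right of the rack; origin centre of its underside. Not needed.
Mind the look-alikes: they are no part of the job. What is shaped like the part that bears neighbour_center but green or purple is not meant.

How it is judged (in metres and radians):
On the way, in this order (a step that is already met when the one before it is completed fails the run):
1. the bar lifted off its catch and the gate swung open (over 0.7 rad) (value of joint gate above 0.7 rad), for 0.2 s.
2. the cylinder stands upright on the floor of the empty bay, the gate still open (x of cylinder_center in the frame of bay between -0.034 and 0.022 m and y of cylinder_center in the frame of bay between -0.013 and 0.013 m and z of cylinder_center in the frame of bay between 0.104 and 0.116 m and angle between cylinder_center's own z axis and vertical below 0.08 rad and value of joint gate above 0.4 rad), for 0.2 s.
At the end, for the whole second after the job is handed in: The spare cylinder stands upright (0.08 rad) on the floor of the right bay, within 13 mm sideways and 34 mm forward or 22 mm back of its centre; gate shut (under 0.05 rad), bar down behind its catch (under 0.05 rad); the other cylinder upright within 30 mm of its start (x of cylinder_center in the frame of bay between -0.034 and 0.022 m and y of cylinder_center in the frame of bay between -0.013 and 0.013 m and z of cylinder_center in the frame of bay between 0.104 and 0.116 m and angle between each of cylinder_center, neighbour_center's own z axis and vertical below 0.08 rad and value of joint each of gate, bar below 0.05 rad and distance of neighbour_center from where it was at the start of the episode below 0.03 m); the robot touches nothing.
It fails at once if the spare cylinder let go of in the air (foot more than 20 mm over the bench without the fingers on it) (height (world z) of cylinder_center above 0.13 m and contact force between the fingers and cylinder below 0.05 N).
It fails at once if the spare cylinder toppled (tilted over 0.5 rad) (angle between cylinder_center's own z axis and vertical above 0.5 rad).
It fails at once if the cylinder already racked knocked about (moved over 40 mm) (distance of neighbour_center from where it was at the start of the episode above 0.04 m).
It fails at once if regulator, spanner or carton pushed aside (over 30 mm) (distance of any of regulator, spanner, carton from where it was at the start of the episode above 0.03 m).
It also fails if it takes over 72 s, if anything falls off the work surface, if the arm or the gripper's body presses on something with over 40 N, if the wrist force passes 120 N, or if a joint passes its speed limit or range.

## Working session

There is one attempt and no reset: what is moved stays moved. The work goes in short steps, Python scripts to look and compute and a tool call to move; the robot and the scene stay as the last step left them, time stands still between calls to the robot, and variables do not carry over. Pictures are saved under pics/ and viewed, at most 10 in all, crops included, and the job is handed in when it is done.

Besides the shell and the picture viewer there is one more tool, called after "Call:" by a JSON object that holds its "name" and its "arguments", one argument or row to a line. send_rows: Moves the arm, as the interface text tells. Its arguments: {"type":"object","properties":{"steps":{"type":"array"},"fingers":{"type":"number"},"squeeze":{"type":"number"}},"required":["steps"]}

```bash
mkdir -p pics; ls; cat > h.py <<'E'
import numpy as np, cv2
from bench import sense, snapshot, order, finder
def ray(s,px):
    K,P=s["K"],s["pose"]
    d=np.linalg.inv(K)@[px[0],px[1],1]; d=np.array([d[0],-d[1],-d[2]])
    return P[:3,3],P[:3,:3]@d
def atz(s,px,z):
    o,d=ray(s,px); return o+d*(z-o[2])/d[2]
def proj(s,p):
    q=np.linalg.inv(s["pose"])@[*p,1]; v=s["K"]@[q[0],-q[1],-q[2]]; return v[:2]/v[2]
def tri(rs):
    A=np.zeros((3,3));b=np.zeros(3)
    for o,d in rs:
        d=d/np.linalg.norm(d);M=np.eye(3)-np.outer(d,d);A+=M;b+=M@o
    return np.linalg.solve(A,b)
def save(s,n): cv2.imwrite(f"pics/{n}.png",cv2.cvtColor(s["img"],cv2.COLOR_RGB2BGR))
E
python3 - <<'E'
from h import *
S={c:snapshot(c) for c in("side","top")}
for c in S: save(S[c],c+"0"); print(c,S[c]["pose"].round(2).tolist(),S[c]["K"].round(0).tolist())
for l in ["rack","bay","gate_hinge","bar_grip","bar_pivot","catch_nose","cylinder_center","neighbour_center","carton","regulator","spanner"]:
  R=[]
  for c in S:
    r=finder.pinpoint(l,c)
    print(l,c,[(np.round(np.array(a["at"])*[512,384],1).tolist(),round(a["confidence"],2)) for a in r[:4]])
    if r:R.append(ray(S[c],np.array(r[0]["at"])*[512,384]))
  if len(R)==2: print("   ",tri(R).round(1))
print(sense())
E
```

```text
pics
side [[0.85, 0.41, -0.33, 153.75], [-0.52, 0.66, -0.53, -746.13], [0.0, 0.63, 0.78, 1244.2], [0.0, 0.0, 0.0, 1.0]] [[457.0, 0.0, 264.0], [0.0, 457.0, 193.0], [0.0, 0.0, 1.0]]
top [[-0.01, 1.0, -0.06, 548.33], [-1.0, -0.01, -0.01, 8.48], [-0.01, 0.06, 1.0, 1420.58], [0.0, 0.0, 0.0, 1.0]] [[483.0, 0.0, 256.0], [0.0, 483.0, 193.0], [0.0, 0.0, 1.0]]
rack side [([274.5, 204.2], 0.65)]
rack top [([245.8, 174.5], 0.81)]
    [692.9  56.  -15.7]
bay side [([284.4, 209.2], 0.97), ([248.6, 194.9], 0.7)]
bay top [([264.7, 177.2], 0.66)]
    [685.7  -3.3  27.2]
gate_hinge side [([248.1, 194.9], 0.66)]
gate_hinge top [([222.5, 196.2], 0.95)]
    [627.5 124.3   5.8]
bar_grip side [([279.5, 204.3], 0.59)]
bar_grip top [([289.5, 192.7], 0.61)]
    [627.7 -64.4 162.1]
bar_pivot side [([254.9, 185.4], 0.76)]
bar_pivot top [([237.9, 195.5], 0.69)]
    [624.3  73.1 111.5]
catch_nose side [([273.5, 215.3], 0.9), ([269.2, 173.4], 0.23)]
catch_nose top [([283.3, 198.8], 0.8)]
    [615.6 -51.2  99.5]
cylinder_center side [([279.0, 287.1], 0.85)]
cylinder_center top [([369.9, 240.9], 0.77)]
    [ 495.2 -
[... 613 characters left out ...]
3.7 -47.9]
{'time': 1.2, 'joint_pos': array([ 7.05647405e+01,  7.47442734e+00,  8.52679475e+01, -1.25147498e-03,
        8.72604297e+01, -4.89364680e+00]), 'qd': array([ 0.02365591, -0.03450013, -0.05857953,  0.04382378, -0.04977895,
        0.10079319]), 'joint_efforts': array([-2.03855416e-03, -5.69306409e+01, -5.00871634e+01, -2.32200027e-04,
        1.13958424e-03,  2.28611037e-05]), 'tool_pos': array([150.64284978, 580.78405386, 231.25678011]), 'tcp_rot': array([-1.79997099e+02,  1.00624416e-03,  1.65458447e+02]), 'ft_force': array([-0.70721612,  0.25299534, -0.84313813]), 'wrist_torque': array([ 0.04869212, -0.04986223, -0.03475054]), 'grip_force': 0.0, 'finger_gap': 85.44502291868518}
```

View pics/side0.png

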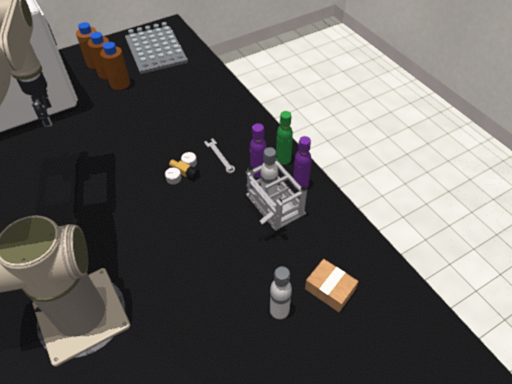

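View pics/top0.png

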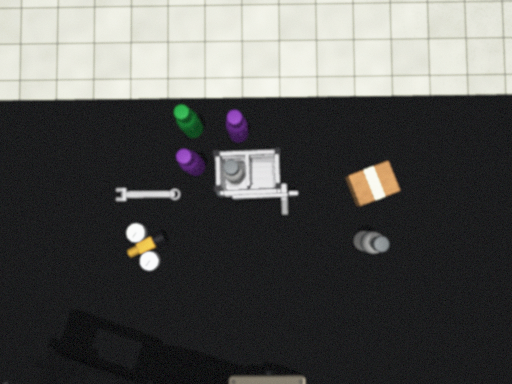

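```bash
cat >> h.py <<'E'
from scipy.optimize import least_squares, minimize
RP={"rack":(0,0,0),"bay":(0,-39.5,6),"gate_hinge":(-60,78,0),"bar_grip":(-71,-117,168),"bar_pivot":(-71,30,115),"catch_nose":(-81,-97,118)}
def r2w(T,p):
    x,y,a=T; c,s=np.cos(a),np.sin(a); return np.array([x+c*p[0]-s*p[1],y+s*p[0]+c*p[1],p[2]])
def cylmask(s,x,y,z0=0):
    m=np.zeros((384,512),np.uint8); t=np.linspace(0,2*np.pi,24)
    for a,ra,b,rb in((0,28,132,28),(132,28,160,15),(155,14,180,14),(176,19,220,19)):
        pts=[proj(s,(x+r*np.cos(u),y+r*np.sin(u),z0+z)) for z,r in((a,ra),(b,rb)) for u in t]
        cv2.fillConvexPoly(m,cv2.convexHull((np.array(pts)*16).astype(np.int32)),1,shift=4)
    return m>0
def fitcyl(S,M,x0):
    def f(p): return sum(1-(lambda r:(r&M[c]).sum()/(r|M[c]).sum())(cylmask(S[c],*p)) for c in M)
    return minimize(f,x0,method="Nelder-Mead",options=dict(initial_simplex=[x0,[x0[0]+8,x0[1]],[x0[0],x0[1]+8]],xatol=.3))
E
cat > look.py <<'E'
from h import *
S={c:snapshot(c) for c in("side","top")}
obs=[]
for k in range(2):
  if k: S={c:snapshot(c) for c in("side","top")}
  for l in RP:
    for c in S:
      r=finder.pinpoint(l,c)
      if r and r[0]["confidence"]>.5: obs.append((l,c,np.array(r[0]["at"])*[512,384]))
f=lambda T:np.concatenate([proj(S[c],r2w(T,RP[l]))-p for l,c,p in obs])
r=least_squares(f,[685,40,0.],loss="soft_l1",x_scale=[10,10,.1]); T=r.x
print("rack",T.round(3)); 
for (l,c,p),e in zip(obs,f(T).reshape(-1,2)): print(l,c,e.round(1),end="; ")
M={}
for c in S:
  q=finder.trace("cylinder_center",c); print([(a["confidence"],a["box"],a["mask"].sum()) for a in q[:3]])
  x=[a for a in q if abs(a["box"][1]+a["box"][3]/2-(.76 if c=="side" else .63))<.06]
  if x: M[c]=x[0]["mask"]
q=fitcyl(S,M,[505,-290]); print("cyl",q.x,q.fun)
out=[]
for c in S:
  im=cv2.resize(S[c]["img"],None,fx=4,fy=4,interpolation=cv2.INTER_CUBIC)
  def L(ps,col): cv2.polylines(im,[np.array([proj(S[c],r2w(T,p))*4 for p in ps]).astype(np.int32)],False,col,1)
  for z in(0,138): L([(-62.5,-90,z),(62.5,-90,z),(62.5,90,z),(-62.5,90,z),(-62.5,-90,z)],(255,0,0))
  L([(-71,-117,188),(-71,-117,124)],(0,255,0)); L([(-81,-97,118),(-121,-97,102)],(0,255,255))
  u=(proj(S[c],r2w(T,(-30,-20,80)))*4).astype(int)
  out.append(im[u[1]-200:u[1]+200,u[0]-195:u[0]+195])
cv2.imwrite("pics/ov0.png",cv2.cvtColor(np.hstack(out),cv2.COLOR_RGB2BGR))
E
python3 look.py
```

```text
rack [6.93203e+02 4.74220e+01 2.90000e-02]
rack side [-1.4  0. ]; rack top [-1.1 -0.2]; bay side [-2.  -0.8]; bay top [ 0.8 -3.3]; gate_hinge top [ 1.2 -2.7]; bar_grip side [-2.   0.4]; bar_grip top [ 2.5 -0.3]; bar_pivot side [-0.5  1.6]; bar_pivot top [-1.1 -0.7]; catch_nose side [-1.1 -2.6]; catch_nose top [ 2.1 -0.6]; rack side [ 0.  -0.6]; rack top [1.8 0.3]; bay side [0.5 1.7]; bay top [ 2.7 -3. ]; gate_hinge side [1.8 2.2]; gate_hinge top [0.9 0.8]; bar_grip side [-0.2 -0.3]; bar_grip top [-80.  -49.2]; bar_pivot side [-4.5  1.1]; bar_pivot top [-3.5  1.5]; catch_nose side [-0.8 -1.5]; catch_nose top [-0.2  0.4]; [(0.75, [0.5207, 0.6854, 0.0498, 0.1435], np.int64(900))]
[(0.56, [0.6924, 0.5904, 0.0691, 0.0706], np.int64(585)), (0.41, [0.2256, 0.4906, 0.118, 0.0378], np.int64(466))]
cyl [ 493.45889282 -283.0594635 ] 0.2055727554179566
```

View pics/ov0.png

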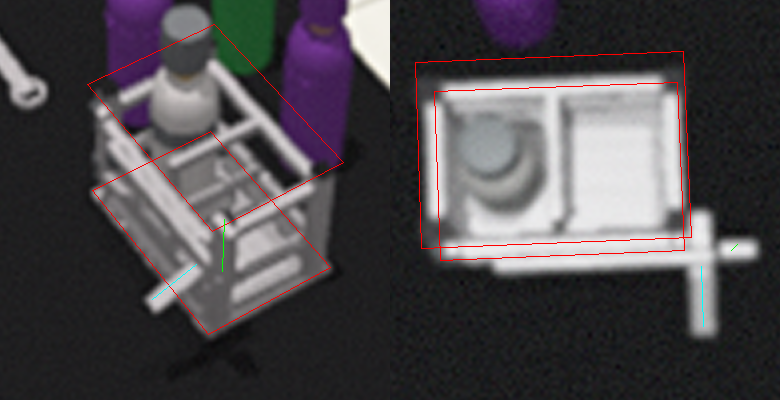

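```bash
python3 - <<'E'
from h import *
S={c:snapshot(c) for c in("side","top")}
T=[693.2,47.4,.035]
out=[]
for c in S:
  im=cv2.resize(S[c]["img"],None,fx=5,fy=5,interpolation=cv2.INTER_CUBIC)
  im=(255*(im/255.)**.4).astype(np.uint8)
  u=(proj(S[c],r2w(T,(-20,-10,80)))*5).astype(int); u-=[200,250]; print(c,u)
  out.append(im[u[1]:u[1]+500,u[0]:u[0]+400])
cv2.imwrite("pics/g0.png",cv2.cvtColor(np.hstack(out),cv2.COLOR_RGB2BGR))
E
```

```text
side [1164  714]
top [1059  637]
```

View pics/g0.png

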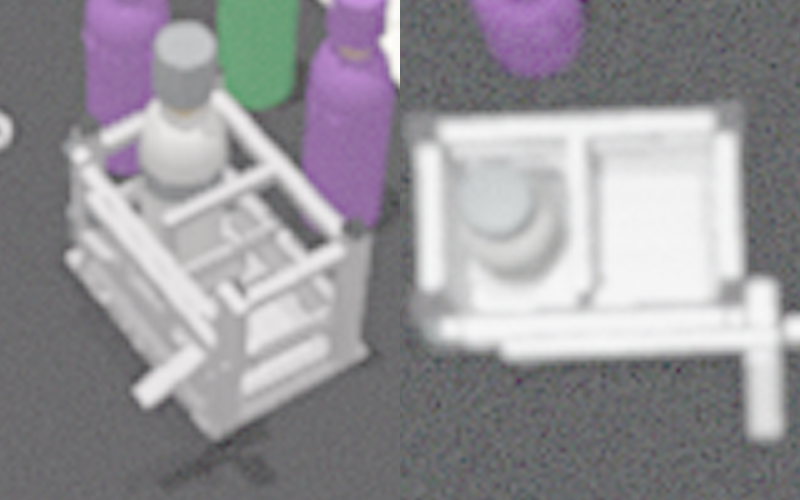

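```bash
python3 - <<'E'
from h import *
S={c:snapshot(c) for c in("side","top")}
O={"side":np.array([1164,714]),"top":np.array([1059-400,637])}
P=[("side",(217,438),(-62.5,-90,0)),("side",(368,352),(62.5,-90,0)),("side",(68,258),(-62.5,90,0)),
("side",(75,145),(-55,82.5,138)),("side",(352,228),(55,-82.5,138)),("side",(232,290),(-55,-82.5,138)),
("top",(407,112),(62.5,90,138)),("top",(745,100),(62.5,-90,138)),("top",(427,300),(-55,82.5,138)),("top",(765,438),(-123,-97,102))]
f=lambda T:np.concatenate([proj(S[c],r2w(T,w))-((O[c]+p+.5)/5-.5) for c,p,w in P])
r=least_squares(f,[693,47,.03],loss="soft_l1",x_scale=[10,10,.1]);T=r.x;print(T);print(f(T).reshape(-1,2).round(1).tolist())
for c in S:
  g=lambda T:np.concatenate([proj(S[k],r2w(T,w))-((O[k]+p+.5)/5-.5) for k,p,w in P if k==c])
  r=least_squares(g,[693,47,.03],loss="soft_l1",x_scale=[10,10,.1]);print(c,r.x.round(3),g(r.x).reshape(-1,2).round(1).tolist())
# cylinder from blobs, per-camera masks
M={}
for c in S:
  for a in finder.trace("cylinder_center",c)[:3]:
    if abs(a["box"][1]+a["box"][3]/2-(.76 if c=="side" else .63))<.06: M[c]=a["mask"];break
for sub in (["side"],["top"],list(M)):
  q=fitcyl(S,{c:M[c] for c in sub},[497,-283]);print(sub,q.x.round(1),q.fun)
for l in ["bar_grip","catch_nose","bar_pivot","bay"]: print(l,r2w(T,RP[l]).round(1))
E
```

```text
[6.90110833e+02 4.70916401e+01 2.60222386e-02]
[[-1.4, 0.0], [-0.8, 0.5], [-0.4, 0.1], [0.2, -3.3], [2.3, -1.3], [-2.8, 1.4], [0.3, -1.9], [-0.2, -2.1], [0.4, 4.1], [0.5, -0.2]]
side [6.90899e+02 4.57940e+01 5.50000e-02] [[0.0, 0.2], [-0.1, -0.0], [-0.3, 0.9], [0.3, -2.6], [3.0, -1.8], [-1.4, 1.5]]
top [6.88276e+02 4.76130e+01 1.80000e-02] [[0.3, -1.6], [-0.2, -1.1], [0.0, 4.5], [-0.1, 0.8]]
['side'] [ 491.5 -285.2] 0.04166666666666663
['top'] [ 493.9 -285.4] 0.10764430577223094
['side', 'top'] [ 493.3 -283.5] 0.16944889056272172
bar_grip [622.2 -71.7 168. ]
catch_nose [611.7 -52.  118. ]
bar_pivot [618.4  75.2 115. ]
bay [691.1   7.6   6. ]
```

Call:
{"name": "send_rows", "arguments": {
  "steps": [
    [[0.9,-1.3,0.5],[0,0,-0.13]],
    [[1.9,-2.6,1],[0,0,-0.26]],
    [[2.85,-3.9,1.5],[0,0,-0.38]],
    [[3.8,-5.2,2],[0,0,-0.51]],
    [[4.75,-6.5,2.5],[0,0,-0.64]],
    [[5.7,-7.9,2.5],[0,0,-0.77]],
    [[6.65,-9.2,2.5],[0,0,-0.89]],
    [[7.6,-10.5,2.5],[0,0,-1.02]],
    [[8.55,-11.8,2.5],[0,0,-1.15]],
    [[9.5,-13.1,2.5],[0,0,-1.277]]
  ],
  "fingers": 0
}}

```text
time: 4.25
tool_pos: [436.4, 186.4, 306.6]
tcp_rot: [180.0, -0.0, 92.0]
ft_force: [0.9, -0.5, -0.0]
finger_gap: 85.2
grip_force: 0.0
```

Call:
{"name": "send_rows", "arguments": {
  "steps": [
    [[1.05,-1.45,0],[0,0,0]],
    [[2.1,-2.9,0],[0,0,0]],
    [[3.15,-4.35,0],[0,0,0]],
    [[4.2,-5.8,0],[0,0,0]],
    [[5.2,-7.2,0],[0,0,0]],
    [[6.27,-8.7,0],[0,0,0]],
    [[6.27,-8.7,0],[0,0,0]],
    [[6.27,-8.7,0],[0,0,0]]
  ]
}}

```text
time: 5.25
tool_pos: [623.5, -73.1, 306.0]
tcp_rot: [-180.0, -0.0, 92.3]
ft_force: [0.1, 1.0, -0.6]
finger_gap: 85.3
grip_force: 0.0
```

Call:
{"name": "send_rows", "arguments": {
  "steps": [
    [[0,0,-1],[0,0,0]],
    [[0,0,-2],[0,0,0]],
    [[0,0,-3],[0,0,0]],
    [[0,0,-4],[0,0,0]],
    [[0,0,-4.7],[0,0,0]],
    [[0,0,-5.2],[0,0,0]],
    [[0,0,-5.2],[0,0,0]]
  ]
}}

```text
time: 6.12
tool_pos: [623.1, -72.7, 149.4]
tcp_rot: [-179.9, -0.0, 92.3]
ft_force: [0.1, 0.2, -0.4]
finger_gap: 85.3
grip_force: 0.0
```

```bash
python3 - <<'E'
from h import *
S={c:snapshot(c) for c in("side","top")}
out=[]
for c in S:
  im=cv2.resize(S[c]["img"],None,fx=5,fy=5,interpolation=cv2.INTER_CUBIC)
  u=(proj(S[c],(624,-60,150))*5).astype(int)-[200,200]
  out.append(im[u[1]:u[1]+400,u[0]:u[0]+400])
cv2.imwrite("pics/g1.png",cv2.cvtColor(np.hstack(out),cv2.COLOR_RGB2BGR))
E
```

```text
(no output)
```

View pics/g1.png

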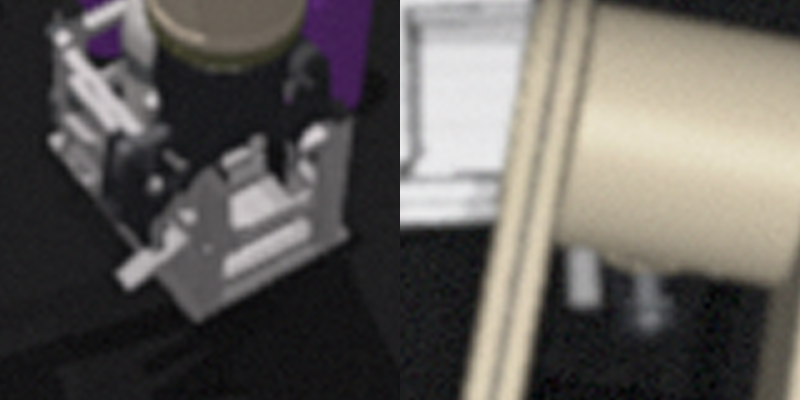

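The crops show the gripper straddling the grip at the front right corner of the rack, with the catch ramp at left crop (150,260) clear of it. Closing softly.

Call:
{"name": "send_rows", "arguments": {
  "steps": [
    [[0,0,0],[0,0,0]],
    [[0,0,0],[0,0,0]],
    [[0,0,0],[0,0,0]],
    [[0,0,0],[0,0,0]],
    [[0,0,0],[0,0,0]],
    [[0,0,0],[0,0,0]],
    [[0,0,0],[0,0,0]],
    [[0,0,0],[0,0,0]]
  ],
  "fingers": 1,
  "squeeze": 20
}}

```text
time: 7.22
tool_pos: [623.9, -73.3, 150.4]
tcp_rot: [180.0, 0.0, 92.3]
ft_force: [1.5, -1.0, 0.8]
finger_gap: 9.8
grip_force: 23.5
```

Call:
{"name": "send_rows", "arguments": {
  "steps": [
    [[0,0,0],[0,0,0]],
    [[0,0.04,0.17],[-0.035,0,0]],
    [[0,0.093,0.34],[-0.07,0,0]],
    [[-0.01,0.15,0.51],[-0.105,0,0]],
    [[-0.01,0.21,0.67],[-0.14,-0.005,0]],
    [[-0.01,0.28,0.84],[-0.175,-0.007,0]],
    [[-0.014,0.35,1.0],[-0.21,-0.008,0]],
    [[-0.018,0.43,1.16],[-0.245,-0.01,0]],
    [[-0.02,0.513,1.31],[-0.28,-0.011,0]],
    [[-0.02,0.513,1.31],[-0.28,-0.011,0]]
  ],
  "squeeze": 40
}}

```text
time: 8.48
tool_pos: [623.5, -57.6, 190.4]
tcp_rot: [180.0, 16.2, 92.3]
ft_force: [3.5, -4.0, 3.0]
finger_gap: 9.5
grip_force: 43.9
```

Call:
{"name": "send_rows", "arguments": {
  "steps": [
    [[-0.3,0.01,0],[0,0,-0.05]],
    [[-0.6,0.04,0],[0,0,-0.1]],
    [[-0.9,0.09,0],[0,0,-0.15]],
    [[-1.19,0.14,0],[0,0,-0.2]],
    [[-1.48,0.22,0],[0,0,-0.25]],
    [[-1.765,0.3,0],[0,0,-0.3]],
    [[-2.04,0.41,0],[0,0,-0.35]],
    [[-2.32,0.52,0],[0,0,-0.4]],
    [[-2.6,0.65,0],[0,0,-0.45]],
    [[-2.86,0.79,0],[0,0,-0.5]]
  ]
}}

```text
time: 9.72
tool_pos: [537.1, -33.4, 189.4]
tcp_rot: [-180.0, 16.0, 63.6]
ft_force: [3.2, 1.8, 1.6]
finger_gap: 9.4
grip_force: 42.7
```

Call:
{"name": "send_rows", "arguments": {
  "steps": [
    [[-0.51,0.32,0],[0,0,-0.1]],
    [[-0.98,0.7,0],[0,0,-0.2]],
    [[-1.41,1.11,0],[0,0,-0.3]],
    [[-1.79,1.57,0],[0,0,-0.4]],
    [[-2.13,2.06,0],[0,0,-0.5]],
    [[-2.42,2.59,0],[0,0,-0.6]],
    [[-2.65,3.14,0],[0,0,-0.7]],
    [[-2.83,3.71,0],[0,0,-0.8]],
    [[-2.83,3.71,0],[0,0,-0.8]]
  ]
}}

```text
time: 10.85
tool_pos: [452.3, 78.4, 189.2]
tcp_rot: [-179.9, 16.0, 17.9]
ft_force: [4.5, 1.9, -0.3]
finger_gap: 9.4
grip_force: 42.2
```

Call:
{"name": "send_rows", "arguments": {
  "steps": [
    [[-0.08,-0.025,-0.16],[0.011,-0.033,0]],
    [[-0.155,-0.05,-0.32],[0.021,-0.067,0]],
    [[-0.23,-0.075,-0.48],[0.032,-0.1,0]],
    [[-0.3,-0.095,-0.65],[0.043,-0.133,0]],
    [[-0.35,-0.11,-0.82],[0.054,-0.167,0]],
    [[-0.4,-0.13,-0.98],[0.064,-0.2,0]],
    [[-0.45,-0.145,-1.12],[0.075,-0.233,0]],
    [[-0.49,-0.157,-1.27],[0.0857,-0.2666,0]],
    [[-0.49,-0.157,-1.27],[0.0857,-0.2666,0]]
  ]
}}

```text
time: 11.98
tool_pos: [438.6, 72.9, 150.9]
tcp_rot: [-180.0, -0.2, 17.9]
ft_force: [14.7, 4.6, -9.8]
finger_gap: 9.4
grip_force: 40.7
```

Call:
{"name": "send_rows", "arguments": {
  "steps": [
    [[0,0,0],[0,0,0]],
    [[0,0,0],[0,0,0]],
    [[0,0,0],[0,0,0]],
    [[0,0,0],[0,0,0]],
    [[0,0,0.8],[0,0,0]],
    [[0,0,1.7],[0,0,0]],
    [[0,0,2.6],[0,0,0]],
    [[0,0,3.5],[0,0,0]]
  ],
  "fingers": 0
}}

```text
time: 12.98
tool_pos: [437.6, 72.4, 257.4]
tcp_rot: [-180.0, 0.0, 17.8]
ft_force: [0.1, 0.8, -0.4]
finger_gap: 85.8
grip_force: 0.0
```

Call:
{"name": "send_rows", "arguments": {
  "steps": [
    [[0.18,-1.2,0.5],[0,0,-0.03]],
    [[0.37,-2.4,1],[0,0,-0.06]],
    [[0.55,-3.6,1],[0,0,-0.09]],
    [[0.74,-4.8,1],[0,0,-0.12]],
    [[0.92,-6,1],[0,0,-0.15]],
    [[1.1,-7.2,1],[0,0,-0.18]],
    [[1.29,-8.4,1],[0,0,-0.21]],
    [[1.47,-9.6,1],[0,0,-0.24]],
    [[1.65,-10.8,1],[0,0,-0.27]],
    [[1.83,-11.91,1],[0,0,-0.27]]
  ]
}}

```text
time: 14.22
tool_pos: [492.6, -286.1, 286.3]
tcp_rot: [-180.0, 0.0, 2.3]
ft_force: [1.3, 0.0, -0.5]
finger_gap: 85.1
grip_force: 0.0
```

```bash
python3 - <<'E'
from h import *
S={c:snapshot(c) for c in("side","top")}
print(sense()["tool_pos"])
out=[]
for c,p in(("side",(492,-285,180)),("top",(600,0,100))):
  k=5 if c=="side" else 3
  im=cv2.resize(S[c]["img"],None,fx=k,fy=k,interpolation=cv2.INTER_CUBIC)
  im=(255*(im/255.)**.5).astype(np.uint8)
  u=(proj(S[c],p)*k).astype(int)-[200,200]
  out.append(im[u[1]:u[1]+400,u[0]:u[0]+400])
cv2.imwrite("pics/g2.png",cv2.cvtColor(np.hstack(out),cv2.COLOR_RGB2BGR))
for a in finder.trace("cylinder_center","side")[:2]: print(a["confidence"],a["box"])
E
```

```text
[ 492.23370037 -287.58693273  285.70975231]
0.7 [0.5252, 0.6836, 0.0451, 0.1424]
```

View pics/g2.png

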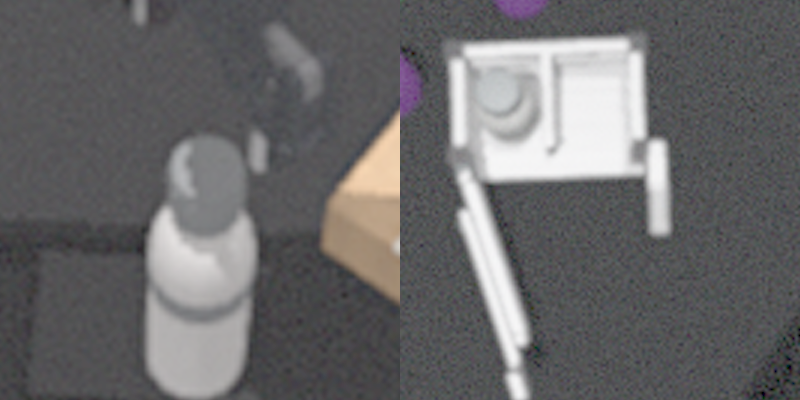

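The picture shows the cylinder (side crop 205,270) standing between the fingers' planes and the gate wide open, with the bay clear in the top crop. Descending and gripping the cap.

Call:
{"name": "send_rows", "arguments": {
  "steps": [
    [[0,0,-0.8],[0,0,0]],
    [[0,0,-1.6],[0,0,0]],
    [[0,0,-2.4],[0,0,0]],
    [[0,0,-3],[0,0,0]],
    [[0,0,-3.43],[0,0,0]],
    [[0,0,-3.43],[0,0,0]]
  ]
}}

```text
time: 15.12
tool_pos: [492.2, -284.3, 182.7]
tcp_rot: [-179.9, 0.1, 2.4]
ft_force: [-0.6, 0.0, 0.0]
finger_gap: 85.5
grip_force: 0.0
```

Call:
{"name": "send_rows", "arguments": {
  "steps": [
    [[0,0,0],[0,0,0]],
    [[0,0,0],[0,0,0]],
    [[0,0,0],[0,0,0]],
    [[0,0,0],[0,0,0]],
    [[0,0,0],[0,0,0]],
    [[0,0,0],[0,0,0]],
    [[0,0,0],[0,0,0]]
  ],
  "fingers": 1,
  "squeeze": 25
}}

```text
time: 16.0
tool_pos: [493.1, -285.1, 184.6]
tcp_rot: [180.0, -0.1, 2.3]
ft_force: [0.3, 0.8, 6.4]
finger_gap: 37.2
grip_force: 25.8
```

```bash
python3 - <<'E'
from h import *
S={"top":snapshot("top")}; s=S["top"]
O=(proj(s,(600,0,100))*3).astype(int)-[200,200]-[400,0]
P=[((455,48),(55,82.5,138)),((637,40),(55,-82.5,138)),((462,157),(-55,82.5,138)),((640,150),(-55,-82.5,138)),((658,236),(-123,-97,102)),((482,182),(-62.5,75,6)),((640,176),(-62.5,-80,6))]
f=lambda T:np.concatenate([proj(s,r2w(T,w))-((O+p+.5)/3-.5) for p,w in P])
r=least_squares(f,[690,47,.03],loss="soft_l1",x_scale=[10,10,.1]);T=r.x;print(T.round(3));print(f(T).reshape(-1,2).round(1).tolist())
for l in ["bay","catch_nose","gate_hinge"]: print(l,r2w(T,RP[l]).round(1))
E
```

```text
[6.88645e+02 4.63360e+01 2.90000e-02]
[[-0.2, -1.6], [0.7, -1.4], [-1.1, 3.0], [1.4, 2.9], [1.3, -0.2], [-1.0, -0.0], [-0.9, -0.1]]
bay [689.8   6.9   6. ]
catch_nose [610.5 -52.9 118. ]
gate_hinge [626.4 122.6   0. ]
```

Call:
{"name": "send_rows", "arguments": {
  "steps": [
    [[0,0,0],[0,0,0]],
    [[0,0,0.1],[0,0,0]],
    [[0,0,0.25],[0,0,0]],
    [[0,0,0.4],[0,0,0]],
    [[0,0,0.45],[0,0,0]],
    [[0.05,0.2,0.45],[0,0,0]],
    [[0.1,0.6,0.45],[0,0,0]],
    [[0.2,1.2,0.45],[0,0,0]],
    [[0.25,1.8,0.45],[0,0,0]],
    [[0.3,2.5,0.45],[0,0,0]]
  ],
  "squeeze": 70
}}

```text
time: 17.3
tool_pos: [501.7, -208.1, 197.1]
tcp_rot: [-180.0, 0.0, 2.4]
ft_force: [0.1, -0.0, -4.8]
finger_gap: 36.4
grip_force: 70.6
```

Call:
{"name": "send_rows", "arguments": {
  "steps": [
    [[0.1,0.8,0],[0,0,0]],
    [[0.2,1.6,0],[0,0,0]],
    [[0.3,2.4,0],[0,0,0]],
    [[0.4,3.2,0],[0,0,0]],
    [[0.5,4,0],[0,0,0]],
    [[0.55,4.8,0],[0,0,0]],
    [[0.6,5.6,0],[0,0,0]],
    [[0.6,6.3,0],[0,0,0]],
    [[0.6,6.9,0],[0,0,0]],
    [[0.6,7.25,0],[0,0,0]]
  ]
}}

```text
time: 18.55
tool_pos: [519.4, 9.1, 197.1]
tcp_rot: [-180.0, 0.0, 2.4]
ft_force: [0.1, 0.3, -5.4]
finger_gap: 36.6
grip_force: 70.7
```

Call:
{"name": "send_rows", "arguments": {
  "steps": [
    [[0,0,0],[0,0,0]],
    [[0,0,0],[0,0,0]],
    [[0,0,0],[0,0,0]],
    [[0,0,0],[0,0,0]]
  ]
}}

```text
time: 19.05
tool_pos: [519.6, 7.2, 197.1]
tcp_rot: [-180.0, 0.0, 2.3]
ft_force: [-0.1, 0.9, -4.9]
finger_gap: 36.6
grip_force: 70.8
```

```bash
python3 - <<'E'
from h import *
S={c:snapshot(c) for c in("side","top")}
print(sense()["tool_pos"])
out=[]
for c,p in(("side",(560,7,120)),("top",(600,20,100))):
  k=5 if c=="side" else 3
  im=cv2.resize(S[c]["img"],None,fx=k,fy=k,interpolation=cv2.INTER_CUBIC)
  im=(255*(im/255.)**.5).astype(np.uint8)
  u=(proj(S[c],p)*k).astype(int)-[200,200]
  out.append(im[u[1]:u[1]+400,u[0]:u[0]+400])
cv2.imwrite("pics/g3.png",cv2.cvtColor(np.hstack(out),cv2.COLOR_RGB2BGR))
E
```

```text
[519.62577746   7.33497006 197.04855598]
```

View pics/g3.png

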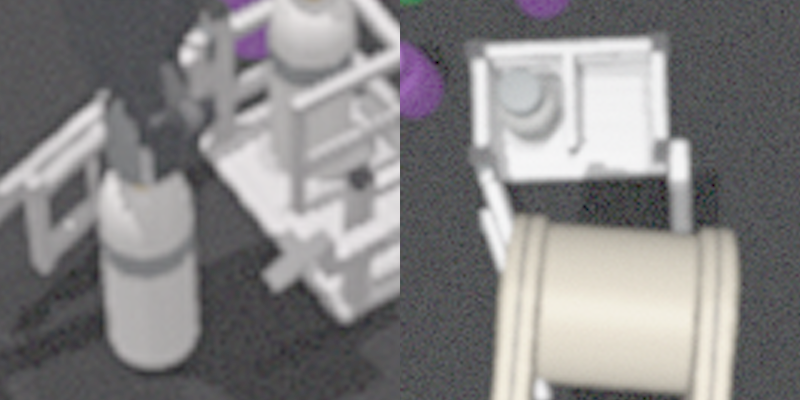

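The cylinder hangs upright (side crop 150,270) in front of the bay, between gate and catch. Moving in.

Call:
{"name": "send_rows", "arguments": {
  "steps": [
    [[0.2,-0.03,0],[0,0,0]],
    [[0.6,-0.06,0],[0,0,0]],
    [[1.1,-0.06,0],[0,0,0]],
    [[1.6,-0.06,0],[0,0,0]],
    [[2.1,-0.06,0],[0,0,0]],
    [[2.6,-0.06,0],[0,0,0]],
    [[3.0,-0.06,0],[0,0,0]],
    [[3.4,-0.05,0],[0,0,0]],
    [[3.6,-0.05,0],[0,0,0]],
    [[3.6,-0.05,0],[0,0,0]]
  ]
}}

```text
time: 20.4
tool_pos: [627.9, 6.2, 196.9]
tcp_rot: [-180.0, 0.0, 2.3]
ft_force: [0.2, 0.6, -5.0]
finger_gap: 36.8
grip_force: 70.8
```

Call:
{"name": "send_rows", "arguments": {
  "steps": [
    [[0.3,0.01,0],[0,0,0]],
    [[0.6,0.02,0],[0,0,0]],
    [[0.9,0.03,0],[0,0,0]],
    [[1.2,0.03,0],[0,0,0]],
    [[1.5,0.04,0],[0,0,0]],
    [[1.75,0.05,0],[0,0,0]],
    [[1.9,0.05,0],[0,0,0]],
    [[1.9,0.05,0],[0,0,0]],
    [[1.9,0.05,0],[0,0,0]]
  ]
}}

```text
time: 21.52
tool_pos: [684.4, 7.7, 197.0]
tcp_rot: [-180.0, 0.0, 2.3]
ft_force: [-0.5, -1.1, -5.1]
finger_gap: 36.5
grip_force: 70.8
```

Call:
{"name": "send_rows", "arguments": {
  "steps": [
    [[0,0,-0.07],[0,0,0]],
    [[0,0,-0.14],[0,0,0]],
    [[0,0,-0.2],[0,0,0]],
    [[0,0,-0.22],[0,0,0]],
    [[0,0,-0.22],[0,0,0]]
  ]
}}

```text
time: 22.15
tool_pos: [684.7, 7.7, 190.8]
tcp_rot: [-180.0, -0.0, 2.3]
ft_force: [-0.5, 0.9, -1.5]
finger_gap: 36.6
grip_force: 71.4
```

```bash
python3 - <<'E'
from h import *
s=sense();print(s["ft_force"],s["tool_pos"])
E
```

```text
[-0.49601735  0.85204098 -1.45556691] [684.73469109   7.70305933 190.8375948 ]
```

Call:
{"name": "send_rows", "arguments": {
  "steps": [
    [[0,0,-0.02],[0,0,0]],
    [[0,0,-0.04],[0,0,0]],
    [[0,0,-0.04],[0,0,0]]
  ],
  "squeeze": 25
}}

```text
time: 22.52
tool_pos: [685.2, 7.7, 190.9]
tcp_rot: [-180.0, -0.1, 2.3]
ft_force: [-2.8, -0.2, 5.7]
finger_gap: 36.7
grip_force: 71.7
```

Call:
{"name": "send_rows", "arguments": {
  "steps": [
    [[0,0,0],[0,0,0]],
    [[0,0,0],[0,0,0]],
    [[0,0,0],[0,0,0]],
    [[0,0,0],[0,0,0]],
    [[0,0,0.3],[0,0,0]],
    [[0,0,0.8],[0,0,0]],
    [[0,0,1.5],[0,0,0]],
    [[0,0,2.3],[0,0,0]],
    [[0,0,3],[0,0,0]]
  ],
  "fingers": 0.35
}}

```text
time: 23.65
tool_pos: [685.1, 7.7, 282.3]
tcp_rot: [-180.0, -0.1, 2.3]
ft_force: [-0.2, -0.9, 1.2]
finger_gap: 55.8
grip_force: 0.0
```

Call:
{"name": "send_rows", "arguments": {
  "steps": [
    [[-0.5,0,0.3],[0,0,0.02]],
    [[-1.5,0.1,0.3],[0,0,0.05]],
    [[-2.8,0.4,0.3],[0,0,0.1]],
    [[-4.1,0.8,0.3],[0,0,0.15]],
    [[-5.4,1.3,0.3],[0,0,0.2]],
    [[-6.6,1.8,0.3],[0,0,0.25]],
    [[-7.7,2.1,0.3],[0,0,0.27]],
    [[-8.23,2.17,0],[0,0,0.27]],
    [[-8.23,2.17,0],[0,0,0.27]],
    [[-8.23,2.17,0],[0,0,0.27]]
  ],
  "fingers": 0
}}

```text
time: 24.9
tool_pos: [438.5, 72.7, 280.4]
tcp_rot: [180.0, -0.1, 17.8]
ft_force: [-0.3, -0.4, 1.0]
finger_gap: 85.5
grip_force: 0.0
```

```bash
python3 - <<'E'
from h import *
S={c:snapshot(c) for c in("side","top")}
print(sense()["tool_pos"])
out=[]
for c,p in(("side",(560,20,120)),("top",(600,20,100))):
  k=4 if c=="side" else 3
  im=cv2.resize(S[c]["img"],None,fx=k,fy=k,interpolation=cv2.INTER_CUBIC)
  im=(255*(im/255.)**.5).astype(np.uint8)
  u=(proj(S[c],p)*k).astype(int)-[200,200]
  out.append(im[u[1]:u[1]+400,u[0]:u[0]+400])
cv2.imwrite("pics/g4.png",cv2.cvtColor(np.hstack(out),cv2.COLOR_RGB2BGR))
E
```

```text
[438.47376715  72.56077967 279.90927108]
```

View pics/g4.png

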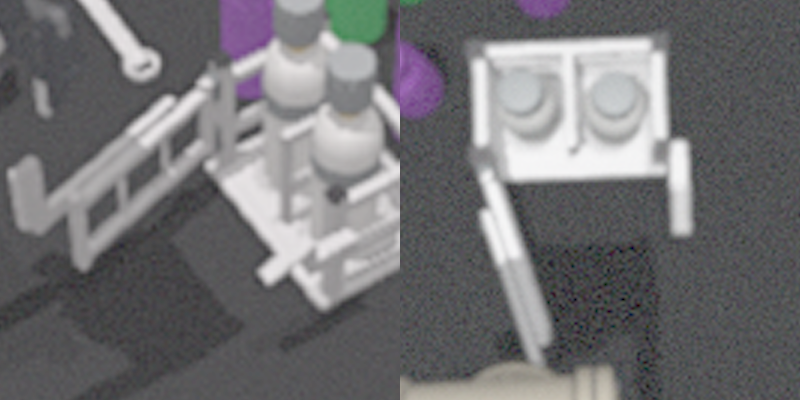

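Both cylinders stand upright in their bays (top crop 525,95 and 615,95); the gate and its grip (side crop 28,195) are where left. Regripping the bar.

Call:
{"name": "send_rows", "arguments": {
  "steps": [
    [[0,0,-1],[0,0,0]],
    [[0,0,-2],[0,0,0]],
    [[0,0,-3],[0,0,0]],
    [[0,0,-3.9],[0,0,0]],
    [[0,0,-4.3],[0,0,0]],
    [[0,0,-4.3],[0,0,0]]
  ]
}}

```text
time: 25.75
tool_pos: [437.6, 72.6, 149.9]
tcp_rot: [-180.0, 0.1, 17.8]
ft_force: [-0.4, -0.2, 0.2]
finger_gap: 85.3
grip_force: 0.0
```

Call:
{"name": "send_rows", "arguments": {
  "steps": [
    [[0,0,0],[0,0,0]],
    [[0,0,0],[0,0,0]],
    [[0,0,0],[0,0,0]],
    [[0,0,0],[0,0,0]],
    [[0,0,0],[0,0,0]],
    [[0,0,0],[0,0,0]],
    [[0,0,0],[0,0,0]],
    [[0,0,0],[0,0,0]]
  ],
  "fingers": 1,
  "squeeze": 40
}}

```text
time: 26.75
tool_pos: [437.9, 72.8, 150.6]
tcp_rot: [-180.0, -0.0, 17.8]
ft_force: [-1.7, 1.2, 5.5]
finger_gap: 9.3
grip_force: 44.5
```

Call:
{"name": "send_rows", "arguments": {
  "steps": [
    [[0.04,0.013,0.17],[-0.011,0.033,0]],
    [[0.09,0.03,0.34],[-0.021,0.067,0]],
    [[0.14,0.045,0.51],[-0.032,0.1,0]],
    [[0.2,0.064,0.67],[-0.043,0.133,0]],
    [[0.265,0.085,0.84],[-0.054,0.167,0]],
    [[0.333,0.107,1.0],[-0.064,0.2,0]],
    [[0.41,0.13,1.16],[-0.075,0.233,0]],
    [[0.49,0.157,1.31],[-0.0857,0.2666,0]],
    [[0.49,0.157,1.31],[-0.0857,0.2666,0]]
  ]
}}

```text
time: 27.88
tool_pos: [452.2, 77.5, 190.0]
tcp_rot: [-180.0, 16.2, 17.8]
ft_force: [-7.5, -0.2, 8.0]
finger_gap: 9.6
grip_force: 44.6
```

Call:
{"name": "send_rows", "arguments": {
  "steps": [
    [[0.18,-0.57,0],[0,0,0.1]],
    [[0.41,-1.12,0],[0,0,0.2]],
    [[0.7,-1.65,0],[0,0,0.3]],
    [[1.04,-2.14,0],[0,0,0.4]],
    [[1.43,-2.6,0],[0,0,0.5]],
    [[1.86,-3.01,0],[0,0,0.6]],
    [[2.33,-3.39,0],[0,0,0.7]],
    [[2.83,-3.71,0],[0,0,0.8]]
  ]
}}

```text
time: 28.88
tool_pos: [538.1, -34.8, 189.8]
tcp_rot: [180.0, 16.1, 63.8]
ft_force: [1.3, -0.5, 1.5]
finger_gap: 9.3
grip_force: 43.9
```

Call:
{"name": "send_rows", "arguments": {
  "steps": [
    [[0.26,-0.14,0],[0,0,0.05]],
    [[0.54,-0.27,0],[0,0,0.1]],
    [[0.82,-0.38,0],[0,0,0.15]],
    [[1.1,-0.49,0],[0,0,0.2]],
    [[1.38,-0.57,0],[0,0,0.25]],
    [[1.67,-0.65,0],[0,0,0.3]],
    [[1.96,-0.7,0],[0,0,0.35]],
    [[2.26,-0.75,0],[0,0,0.4]]
  ]
}}

```text
time: 29.88
tool_pos: [606.0, -57.5, 190.1]
tcp_rot: [179.9, 16.1, 86.6]
ft_force: [2.3, -2.6, 2.1]
finger_gap: 9.8
grip_force: 44.1
```

Call:
{"name": "send_rows", "arguments": {
  "steps": [
    [[0.2,-0.02,0],[0,0,0.033]],
    [[0.4,-0.03,0],[0,0,0.067]],
    [[0.6,-0.04,0],[0,0,0.1]],
    [[0.64,-0.04,0],[0,0,0.1]],
    [[0.64,-0.04,0],[0,0,0.1]]
  ]
}}

```text
time: 30.5
tool_pos: [624.0, -58.9, 190.0]
tcp_rot: [-179.9, 16.2, 92.2]
ft_force: [-3.3, -5.3, 6.7]
finger_gap: 9.5
grip_force: 44.5
```

Call:
{"name": "send_rows", "arguments": {
  "steps": [
    [[0.003,-0.08,-0.15],[0.035,0.001,0]],
    [[0.006,-0.163,-0.31],[0.07,0.003,0]],
    [[0.01,-0.233,-0.47],[0.105,0.004,0]],
    [[0.01,-0.303,-0.64],[0.14,0.005,0]],
    [[0.015,-0.363,-0.8],[0.175,0.007,0]],
    [[0.018,-0.42,-0.97],[0.21,0.008,0]],
    [[0.02,-0.47,-1.14],[0.245,0.01,0]],
    [[0.02,-0.513,-1.29],[0.28,0.011,0]],
    [[0.02,-0.513,-1.29],[0.28,0.011,0]]
  ]
}}

```text
time: 31.62
tool_pos: [624.4, -74.0, 150.6]
tcp_rot: [-179.9, -0.0, 92.2]
ft_force: [-3.2, -3.9, 4.0]
finger_gap: 9.7
grip_force: 44.5
```

Down behind the catch at the original height. Release and retreat.

Call:
{"name": "send_rows", "arguments": {
  "steps": [
    [[0,0,0],[0,0,0]],
    [[0,0,0],[0,0,0]],
    [[0,0,0],[0,0,0]],
    [[0,0,0],[0,0,0]],
    [[0,0,0],[0,0,0]],
    [[0,0,1],[0,0,0]],
    [[0,0,2],[0,0,0]],
    [[0,0,3.2],[0,0,0]],
    [[-0.5,0,4.5],[0,0,0]],
    [[-1.5,0,5],[0,0,0]]
  ],
  "fingers": 0
}}

```text
time: 32.88
tool_pos: [580.9, -73.1, 304.1]
tcp_rot: [179.8, 0.1, 92.3]
ft_force: [-0.1, -0.1, -0.0]
finger_gap: 85.2
grip_force: 0.0
```

Call:
{"name": "send_rows", "arguments": {
  "steps": [
    [[-1.2,-1,0],[0,0,0]],
    [[-2.4,-2,0],[0,0,0]],
    [[-3.6,-3,0],[0,0,0]],
    [[-4.8,-4,0],[0,0,0]],
    [[-4.8,-5,0],[0,0,0]],
    [[-4.8,-5.5,0],[0,0,0]]
  ]
}}

```text
time: 33.62
tool_pos: [435.6, -239.1, 301.2]
tcp_rot: [180.0, 0.0, 92.2]
ft_force: [-0.1, 0.3, 0.0]
finger_gap: 85.3
grip_force: 0.0
```

```bash
python3 - <<'E'
from h import *
S={c:snapshot(c) for c in("side","top")}
out=[]
for c,p in(("side",(650,20,120)),("top",(640,20,100))):
  k=5
  im=cv2.resize(S[c]["img"],None,fx=k,fy=k,interpolation=cv2.INTER_CUBIC)
  im=(255*(im/255.)**.5).astype(np.uint8)
  u=(proj(S[c],p)*k).astype(int)-[200,200]
  out.append(im[u[1]:u[1]+400,u[0]:u[0]+400])
cv2.imwrite("pics/g5.png",cv2.cvtColor(np.hstack(out),cv2.COLOR_RGB2BGR))
E
```

```text
(no output)
```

View pics/g5.png

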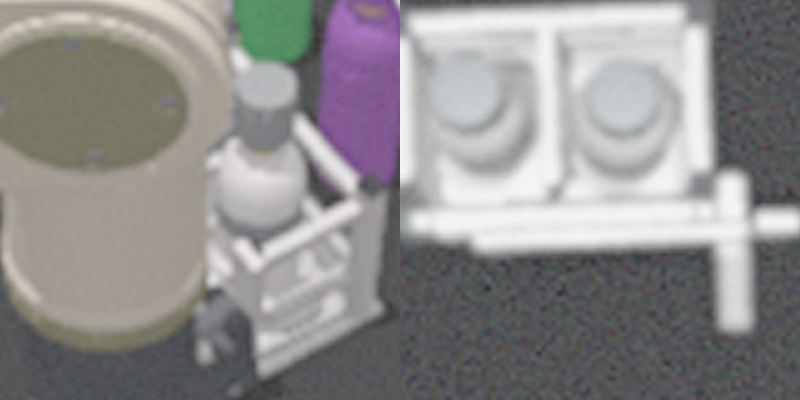

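The top crop shows both cylinders in their bays (465,90 and 620,95). The gate is shut and the bar lies level behind the catch (730,225), as at the start. Handing in.

```bash
python3 -c "
from bench import order; print(order.hand_in())"
```

```text
the job is handed in; nothing more can be done
None
```

The spare cylinder stands upright in the right bay, the gate is shut with the bar down behind its catch, and I handed the job in at about 34 s; the hand-in gave no verdict.

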